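# Stand the glow light battery end down

## Task

One end of the light with the yellow caps hides a heavy battery, and both ends look alike. Pick it up by the two red swivel discs at its middle and hold it up so that it balances in the grip and shows its heavy end, then set it down gently, heavy end down, so that it stands upright by itself in the shallow green dish. Then let go of it. Never drop it, and leave the light with the blue caps where it lies.

Things in the scene. Friction and masses are not known exactly. Their poses are not given: they have to be found in the camera images.
- yellow_light: Light lying flat on the table, any yaw, 135 to 210 g: white tube 26 mm in diameter with flat yellow caps 32 mm in diameter, 22 mm long; 90 mm long over all. Origin: its middle, 16 mm above the table while lying, 45 mm from each end face. x runs along the tube, y along the swivel pin of its two red discs (the line along which to close the fingers). Which end is heavy cannot be seen.
- yellow_light_swivel (a joint): Swivel at the light's middle: two red discs, 32 mm in diameter, 6 mm thick, one on each side, flat outer faces 48 mm apart, on a pin along the light's y. Pinch both from above and lift: the tube swings freely about the pin, the heavy end sinks below it within a second and the other end rises between the fingers. Value: turn of discs against tube, rad; no sign of which end is heavy at the start.
- dish: Shallow round green dish fixed to the table, open at the top: 74 mm outside and 66 mm inside diameter, rim 14 mm high, flat floor 4 mm above the table. The origin is the centre of its underside, z up.
- blue_light: A light of the same shape and size, but with blue end caps: a bystander, to be left alone. The origin is its middle, 16 mm above the table, x along its tube.
Mind the look-alikes: they are no part of the job. Of the things like the yellow_light, leave any that is orange; of the rest the larger one is meant.

How it is judged:
On the way:
1. the yellow light hangs in the grip, clear of the table, heavy end down (height (world z) of yellow_light above 0.065 m and angle between yellow_light's own x axis and vertical below 0.35 rad and contact force between the fingers and yellow_light above 0.5 N), for 0.2 s.
At the end, for the whole second after the job is handed in: The yellow-capped light stands by itself on the dish's floor, heavy end down, within 10 degrees of upright, its middle within 20 mm of the dish's axis, at rest and released; the blue-capped light is within 20 mm of where it lay (horizontal distance between yellow_light and dish below 0.02 m and z of yellow_light in the frame of dish between 0.044 and 0.055 m and angle between yellow_light's own x axis and vertical below 0.175 rad and linear speed of yellow_light below 0.02 m/s and contact force between the fingers and yellow_light below 0.1 N and distance of blue_light from where it was at the start of the episode below 0.02 m); the robot touches nothing.
It fails at once if the yellow light is dropped (falls freely, untouched by the fingers, faster than 0.45 m/s: some 10 mm) (linear speed of yellow_light above 0.45 m/s and contact force between each of the fingers, the arm and yellow_light below 0.05 N).
It fails at once if the blue light is moved by more than 20 mm (distance of blue_light from where it was at the start of the episode above 0.02 m).
It also fails if it takes over 43 s, if anything falls off the work surface, if the arm or the gripper's body presses on something with over 40 N, if the wrist force passes 120 N, or if a joint passes its speed limit or range.

## Robot

A 7-joint arm with a two-finger parallel gripper is mounted at the origin on the work surface. World frame = base frame: x ahead of the robot, y to its left, z up, the work surface at z = 0. Lengths are in m, angles in rad, forces in N, time in s.
With the tool pointing down it reaches from about 0.4 to 0.85 m from the base axis. Payload 4.5 kg.
Tool frame: the origin (TCP) lies between the finger pads; the fingertips stand 14 mm ahead of it and the grasp point (between the pads) lies 5 mm behind it; x points along the fingers, z is the direction in which the jaws open and shut, and the axes are right-handed (so a half turn about x gives the same grasp; the last joint's range is limited). The gripper opens to 88 mm and grips with 3 to 60 N. Pads are 18 mm wide; open, the fingers measure 123 mm over their backs; the gripper's body (75 mm by 187 mm) begins 45 mm behind the grasp point.
Start: joints at [1.381, 0.689, -0.195, 1.565, 0.157, 0.902, -0.215], TCP at [0.139, -0.609, 0.253] pointing down, gripper open.
Joint ranges: [-3.01, 3.01], [-0.46, 2.08], [-1.47, 1.51], [0.13, 2.56], [-1, 4.14], [0.04, 2.09], [-2.66, 2.66]. Speed limits (rad/s): [2.57, 2.57, 3.14, 3.14, 3.14, 3.14, 3.14].

## Interface

Orientations are given as a unit quaternion [x, y, z, w].
In Python, from plant import r, cams gives the robot as it stands.
- The arm moves only by the tool apply_moves, never from a script. Its arguments are lists of equal length, an entry for each row: "travel": the shift along the world's x, y, z in cm, a list of three; "roll": the turn about the world's z in degrees; "gripper": the finger opening in cm, from 0 to 8.81. In form: {"travel": [[x, y, z], ...], "roll": [roll, ...], "gripper": [gripper, ...]}. A call has exactly 8 rows; each row is the pose to reach, as a shift and turn from the pose commanded when the call began; what a row does not reach only later rows make up. A row lasts 1/12 s, in which the tool goes at most 41.7 mm and 7.16 degrees, less where a joint would pass 70% of its speed; a pose out of reach is approached as far as the arm can. A call with a gripper value outside its range is refused whole. The fingers move at their own pace and stop on an object; "newtons" is the grip in N (left out, the last holds). Time passes only in rows, so rows that repeat a pose let the fingers close, or fill a call up. It gives the time, the measured TCP pose, the force and the opening at its end, in the units of the state.
- r.get_state(): the state, without advancing time (a new reading comes with each control period).
- cams.snapshot(name): name is "side" or "top"; returns a dict with "image" (420x560x3 uint8, red, green, blue), "fx", "fy", "cx", "cy" (pixels), "dist" ([k1, k2, p1, p2, k3] as OpenCV has them; the pictures are not rectified), "R" (3x3) and "t" (3): a world point X has camera coordinates R X + t. Camera axes: x right, y down, z forward; pixel columns grow to the right and rows downward; lengths in m; the calibration is good to about 2 mm. A picture is of the moment at which its call begins. There is no depth.
- r.finish_job(): hands the job in, once; it reports no verdict.
The state is a dict: "clock": time; "q": joint angles; "qd": joint speeds; "joint_torque": joint torques, N m; "tool_pos": TCP position; "eef_rot": TCP orientation; "contact_force": force on the tool from outside, world axes, zero at the start; "moment": the same for the moment, N m; "opening": opening from 0.0 (shut) to 1.0 (fully open).
Only numpy, scipy, OpenCV 4.12 (cv2) and the standard library are available. Lean on these libraries where they do the work, as an engineer would, in place of code of your own. Each camera call takes 0.05 s, during which the arm holds its last target. There are 200 camera calls.

## Working session

There is one attempt and no reset: what is moved stays moved. The work goes in short steps, Python scripts to look and compute and a tool call to move; the robot and the scene stay as the last step left them, time stands still between calls to the robot, and variables do not carry over. Pictures are saved under pics/ and viewed, about 8 in all and at most 12, crops included, and the job is handed in when it is done.

Besides the shell and the picture viewer there is one more tool, called in YAML: its name, and indented under it one key for each argument. apply_moves: Moves the arm, as the interface text tells. Its arguments: {"type":"object","properties":{"travel":{"type":"array","items":{"type":"array","items":{"type":"number"}}},"roll":{"type":"array","items":{"type":"number"}},"gripper":{"type":"array","items":{"type":"number"}},"newtons":{"type":"number"}},"required":["travel","roll","gripper"]}

```bash
mkdir -p pics
cat > h.py <<'E'
import numpy as np, cv2
from plant import r, cams
def snap(n,f=None):
    s=cams.snapshot(n)
    if f: cv2.imwrite(f,cv2.cvtColor(s["image"],cv2.COLOR_RGB2BGR))
    return s
def K(s): return np.array([[s["fx"],0,s["cx"]],[0,s["fy"],s["cy"]],[0,0,1.]])
def ray(s,uv):
    p=cv2.undistortPoints(np.array([[uv]],float),K(s),np.array(s["dist"]))[0,0]
    R=np.array(s["R"]);t=np.array(s["t"])
    return -R.T@t, R.T@np.array([p[0],p[1],1])
def at_z(s,uv,z):
    o,d=ray(s,uv); return o+d*(z-o[2])/d[2]
def proj(s,X):
    R=np.array(s["R"]);return cv2.projectPoints(np.array(X,float).reshape(-1,1,3),cv2.Rodrigues(R)[0],np.array(s["t"],float),K(s),np.array(s["dist"]))[0].reshape(-1,2)
E
python3 - <<'E'
from h import *
a=snap("top","pics/top0.png");b=snap("side","pics/side0.png")
i=np.hstack([a["image"],b["image"]])
print(r.get_state())
for s in (a,b): print(s["fx"],-np.array(s["R"]).T@s["t"])
E
```

```text
{'clock': 0.1, 'q': array([ 1.38080111,  0.68989259, -0.19448616,  1.56620341,  0.15729844,
        0.90251174, -0.2150976 ]), 'qd': array([-0.00116859, -0.00395657,  0.0006122 , -0.00232699, -0.00156239,
        0.00028126, -0.00046649]), 'joint_torque': array([-2.49478180e-03, -5.28501856e+01, -1.27115875e+00, -1.53837097e+01,
       -5.25142509e-02,  2.00702882e-03,  4.05289882e-05]), 'tool_pos': array([ 0.13853122, -0.60891035,  0.25200381]), 'eef_rot': array([ 0.44134651,  0.55319418, -0.44070893,  0.55223645]), 'contact_force': array([0.30675097, 0.92882535, 1.04729372]), 'moment': array([0.0044691 , 0.02081695, 0.04734785]), 'opening': 1.001631680190254}
419.4209398240509 [0.51278849 0.00240414 1.13981783]
439.8317586718771 [ 0.40804753 -0.56707282  0.76193194]
```

View pics/top0.png

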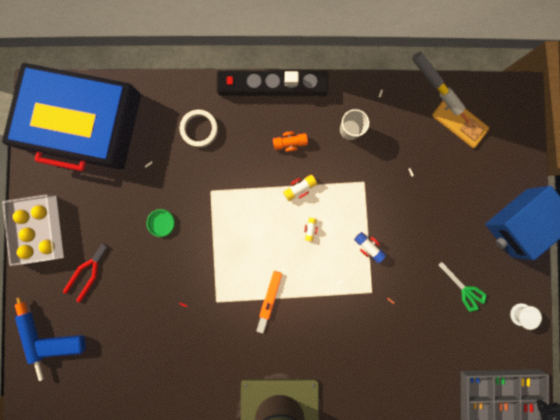

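View pics/side0.png

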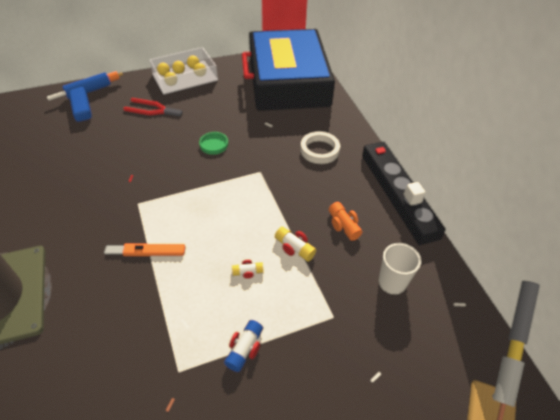

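The top view shows the big yellow light at about (300,188), a small look-alike at (311,229), an orange one at (290,142), the blue one at (370,248) and the dish at (161,223). The side view has the yellow light at (295,243) and the dish at (213,143).

Run:
```python
from h import *
def blobs(s,lo,hi,box,z,amin=8):
    h=cv2.cvtColor(s["image"],cv2.COLOR_RGB2HSV); m=cv2.inRange(h,np.array(lo),np.array(hi))
    k=np.zeros_like(m);x0,y0,x1,y1=box;k[y0:y1,x0:x1]=255;m&=k
    n,_,st,c=cv2.connectedComponentsWithStats(m)
    return [(c[i].round(1),st[i,4],at_z(s,c[i],z).round(4)) for i in range(1,n) if st[i,4]>=amin]
a=snap("top");b=snap("side")
for nm,s,by,bd,bb in (("top",a,(278,168,325,208),(140,203,182,245),(350,228,390,270)),("side",b,(270,222,322,265),(195,128,232,158),(222,315,268,375))):
    print(nm)
    for l,lo,hi,bx,z in (("yel",(20,110,100),(35,255,255),by,.022),("red",(0,120,80),(8,255,255),by,.02),("red2",(170,120,80),(180,255,255),by,.02),("dish",(45,100,40),(85,255,255),bd,.008),("blue",(105,120,60),(130,255,255),bb,.022)):
        for o in blobs(s,lo,hi,bx,z): print(l,*o)
c=a["image"][160:280,260:400]; d=b["image"][205:375,215:330]
c=cv2.resize(c,None,fx=3.3,fy=3.3,interpolation=cv2.INTER_CUBIC);d=cv2.resize(d,None,fx=2.9,fy=2.9,interpolation=cv2.INTER_CUBIC)
o=np.zeros((500,800,3),np.uint8);o[:c.shape[0],:c.shape[1]]=c;o[:d.shape[0],465:465+d.shape[1]]=d
cv2.imwrite("pics/z.png",o[:,:,::-1])
```

```text
top
yel [310.8 180.6] 106 [ 0.6318 -0.0846  0.022 ]
yel [288.8 194.1] 97 [ 0.5955 -0.0256  0.022 ]
red [295.4 180.5] 53 [ 0.6323 -0.0434  0.02  ]
red [303.2 194.4] 29 [ 0.5948 -0.0642  0.02  ]
dish [160.1 222.6] 655 [0.5195 0.3214 0.008 ]
blue [360.3 238.3] 63 [ 0.4775 -0.2161  0.022 ]
blue [379.6 256.6] 72 [ 0.4289 -0.2672  0.022 ]
side
yel [281.1 233.5] 127 [ 0.5918 -0.0264  0.022 ]
yel [307.5 251.8] 215 [ 0.6294 -0.0876  0.022 ]
red [301.4 235. ] 83 [ 0.6324 -0.0416  0.02  ]
red [287.8 248.7] 92 [ 0.5936 -0.067   0.02  ]
dish [213.3 142.8] 489 [0.5173 0.3181 0.008 ]
blue [254.  326.8] 127 [ 0.4797 -0.2161  0.022 ]
blue [234.4 361.6] 253 [ 0.4298 -0.2691  0.022 ]
```

View pics/z.png

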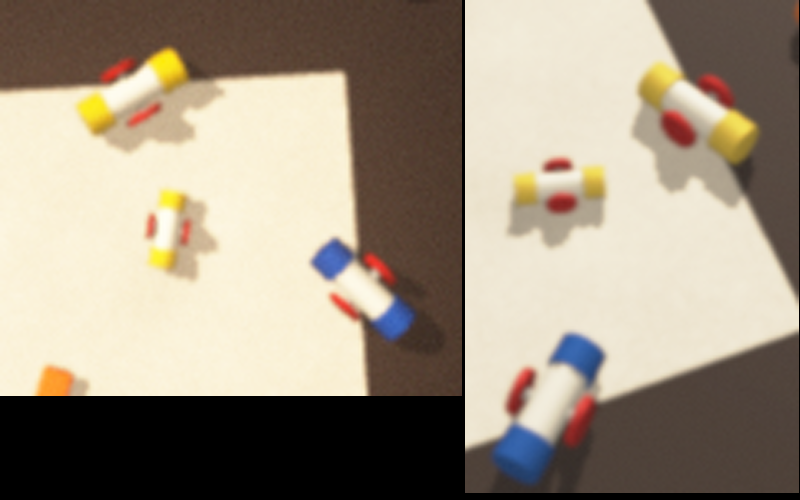

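apply_moves:
  travel:
    - [2,2.3,0]
    - [4,4.6,0]
    - [6,6.9,0]
    - [8,9.2,0]
    - [10,11.5,0]
    - [12,13.8,0]
    - [14,16.1,0]
    - [16,18.4,0]
  roll: [-3,-6,-9,-12,-15,-18,-21,-24]
  gripper: [8.5,8.5,8.5,8.5,8.5,8.5,8.5,8.5]
  newtons: 25

```text
clock: 0.87
tool_pos: [0.2995, -0.4242, 0.2527]
eef_rot: [0.547, 0.448, -0.547, 0.448]
contact_force: [0.9, 0.4, 0.5]
opening: 0.96
```

apply_moves:
  travel:
    - [2,2.3,-0.5]
    - [4,4.6,-1]
    - [6,6.9,-1.5]
    - [8,9.2,-2]
    - [10,11.5,-2.5]
    - [12,13.8,-3]
    - [14,16.1,-3.5]
    - [16,18.4,-4]
  roll: [-3,-6,-9,-12,-15,-18,-21,-24]
  gripper: [8.5,8.5,8.5,8.5,8.5,8.5,8.5,8.5]

```text
clock: 1.53
tool_pos: [0.4596, -0.2401, 0.2125]
eef_rot: [-0.628, -0.325, 0.628, -0.325]
contact_force: [0.8, -0.4, 0.2]
opening: 0.967
```

apply_moves:
  travel:
    - [2,2.3,-1]
    - [4,4.6,-2]
    - [6,6.9,-3]
    - [8,9.2,-4]
    - [10,11.5,-5]
    - [12,13.8,-6]
    - [14,16.1,-7]
    - [15.4,18.4,-8]
  roll: [-3,-6,-9,-12,-15,-18,-21,-23]
  gripper: [8.5,8.5,8.5,8.5,8.5,8.5,8.5,8.5]

```text
clock: 2.2
tool_pos: [0.6146, -0.0557, 0.1321]
eef_rot: [0.681, 0.193, -0.68, 0.194]
contact_force: [0.6, -0.7, 0.7]
opening: 0.966
```

apply_moves:
  travel:
    - [-0.15,0.05,-1.5]
    - [-0.15,0.05,-3.5]
    - [-0.15,0.05,-5.5]
    - [-0.15,0.05,-7.5]
    - [-0.15,0.05,-9]
    - [-0.15,0.05,-10.3]
    - [-0.15,0.05,-11.1]
    - [-0.15,0.05,-11.5]
  roll: [0,0,0,0,0,0,0,0]
  gripper: [8.5,8.5,8.5,8.5,8.5,8.5,8.5,8.5]

```text
clock: 2.87
tool_pos: [0.6108, -0.0568, 0.0166]
eef_rot: [-0.68, -0.194, 0.68, -0.194]
contact_force: [-0.5, -0.5, -0.2]
opening: 0.965
```

Run:
```python
from h import *
b=snap("side");a=snap("top")
cv2.imwrite("pics/g.png",np.hstack([cv2.resize(s["image"][y:y+120,x:x+120],(400,400),interpolation=cv2.INTER_CUBIC) for s,x,y in((b,235,180),(a,240,130))])[:,:,::-1])
st=r.get_state();print(st["tool_pos"],st["contact_force"])
```

```text
[ 0.61113862 -0.05692635  0.01742197] [ 1.03714178  0.17025765 -0.6231691 ]
```

View pics/g.png

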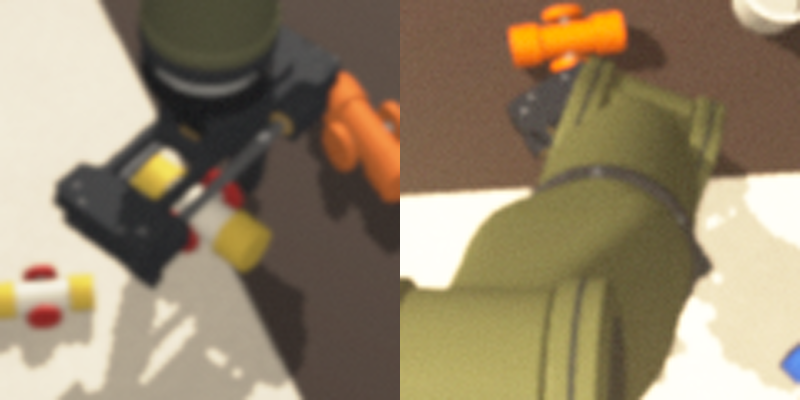

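The fingers straddle the red discs at side-crop (215,210), with the caps clear on both sides. Closing.

apply_moves:
  travel:
    - [0,0,0]
    - [0,0,0]
    - [0,0,0]
    - [0,0,0]
    - [0,0,0]
    - [0,0,0]
    - [0,0,0]
    - [0,0,0]
  roll: [0,0,0,0,0,0,0,0]
  gripper: [6.5,5.8,5.3,4.9,4.5,4.2,4.2,4.2]
  newtons: 25

```text
clock: 3.63
tool_pos: [0.6118, -0.0566, 0.0181]
eef_rot: [0.68, 0.194, -0.68, 0.194]
contact_force: [1.2, 1.4, 2.5]
opening: 0.541
```

apply_moves:
  travel:
    - [0,0,0]
    - [0,0,0]
    - [0,0,0]
    - [0,0,0]
    - [0,0,0]
    - [0,0,0.2]
    - [0,0,0.5]
    - [0,0,0.8]
  roll: [0,0,0,0,0,0,0,0]
  gripper: [4,4,4,4,4,4,4,4]

```text
clock: 4.3
tool_pos: [0.6102, -0.0577, 0.0253]
eef_rot: [-0.679, -0.194, 0.681, -0.194]
contact_force: [0.0, -0.4, -1.3]
opening: 0.548
```

apply_moves:
  travel:
    - [0,0,0.8]
    - [0,0,1.8]
    - [0,0,2.8]
    - [0,0,4]
    - [0,0,5.2]
    - [0,0,6.4]
    - [0,0,7.6]
    - [0,0,8.8]
  roll: [0,0,0,0,0,0,0,0]
  gripper: [4,4,4,4,4,4,4,4]

```text
clock: 4.97
tool_pos: [0.6113, -0.057, 0.1153]
eef_rot: [0.68, 0.194, -0.68, 0.194]
contact_force: [-0.9, -0.0, -1.9]
opening: 0.543
```

apply_moves:
  travel:
    - [0,0,1]
    - [0,0,2]
    - [0,0,2.6]
    - [0,0,3]
    - [0,0,3]
    - [0,0,3]
    - [0,0,3]
    - [0,0,3]
  roll: [0,0,0,0,0,0,0,0]
  gripper: [4,4,4,4,4,4,4,4]

```text
clock: 5.63
tool_pos: [0.6108, -0.0569, 0.1431]
eef_rot: [-0.68, -0.194, 0.68, -0.194]
contact_force: [0.3, 0.4, -2.2]
opening: 0.538
```

Run:
```python
from h import *
st=r.get_state();p=st["tool_pos"];print(p,st["contact_force"],st["opening"])
b=snap("side");u,v=proj(b,p)[0].astype(int);print(u,v)
x=max(u-70,0);y=max(v-70,0)
cv2.imwrite("pics/lift.png",cv2.resize(b["image"][y:y+140,x:x+140],(500,500),interpolation=cv2.INTER_CUBIC)[:,:,::-1])
```

```text
[ 0.61079348 -0.05686387  0.14307164] [ 0.33220704  0.38259619 -2.19131313] 0.5382938745412578
296 204
```

View pics/lift.png

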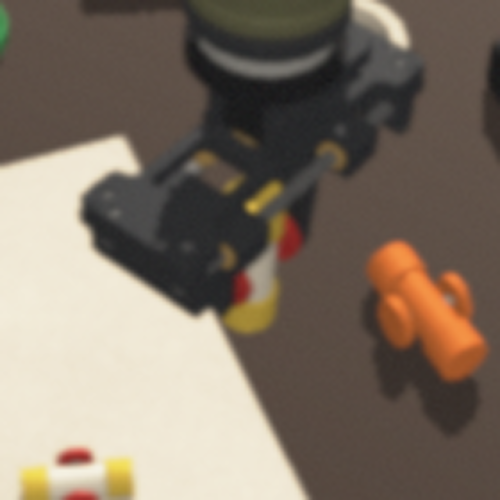

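The light hangs pinched with its tube near vertical, lower cap at crop (252,315). Opening is 47.5 mm and the vertical force is −2.2 N. I'll carry it to above the dish at (0.518, 0.320).

apply_moves:
  travel:
    - [-0.1,0.3,0]
    - [-0.2,0.9,0]
    - [-0.5,1.9,0]
    - [-0.8,3.1,0]
    - [-1.1,4.4,0]
    - [-1.4,5.8,0]
    - [-1.8,7.2,0]
    - [-2.1,8.6,0]
  roll: [0,0,0,0,0,0,0,0]
  gripper: [4,4,4,4,4,4,4,4]

```text
clock: 6.35
tool_pos: [0.5894, 0.0317, 0.1437]
eef_rot: [-0.68, -0.195, 0.68, -0.194]
contact_force: [0.4, -0.3, -0.7]
opening: 0.539
```

apply_moves:
  travel:
    - [-0.4,1.4,0]
    - [-0.7,2.8,0]
    - [-1.1,4.2,0]
    - [-1.4,5.6,0]
    - [-1.7,7,0]
    - [-2.1,8.4,0]
    - [-2.4,9.8,0]
    - [-2.8,11.2,0]
  roll: [0,0,0,0,0,0,0,0]
  gripper: [4,4,4,4,4,4,4,4]

```text
clock: 7.02
tool_pos: [0.5613, 0.1437, 0.1438]
eef_rot: [-0.68, -0.195, 0.68, -0.194]
contact_force: [0.7, 0.3, -2.1]
opening: 0.544
```

apply_moves:
  travel:
    - [-0.4,1.4,0]
    - [-0.7,2.8,0]
    - [-1.1,4.2,0]
    - [-1.4,5.6,0]
    - [-1.7,7,0]
    - [-2.1,8.4,0]
    - [-2.4,9.8,0]
    - [-2.8,11.2,0]
  roll: [0,0,0,0,0,0,0,0]
  gripper: [4,4,4,4,4,4,4,4]

```text
clock: 7.68
tool_pos: [0.533, 0.2555, 0.1438]
eef_rot: [-0.68, -0.195, 0.68, -0.194]
contact_force: [0.8, -0.2, -0.9]
opening: 0.545
```

apply_moves:
  travel:
    - [-0.4,1.4,0]
    - [-0.7,2.7,0]
    - [-1,3.9,0]
    - [-1.2,5,0]
    - [-1.4,5.8,0]
    - [-1.5,6.3,0]
    - [-1.6,6.6,0]
    - [-1.6,6.7,0]
  roll: [0,0,0,0,0,0,0,0]
  gripper: [4,4,4,4,4,4,4,4]

```text
clock: 8.35
tool_pos: [0.5177, 0.3207, 0.1437]
eef_rot: [-0.68, -0.194, 0.68, -0.194]
contact_force: [0.7, -0.7, -1.9]
opening: 0.546
```

Run:
```python
from h import *
st=r.get_state();p=st["tool_pos"];print(p,st["contact_force"],st["opening"])
b=snap("side");u,v=proj(b,p)[0].astype(int);print(u,v)
x=max(u-60,0);y=max(v-50,0);print(x,y)
print("tip/top proj",(proj(b,[p+[0,0,-.045],p,[.518,.32,.014]])-[x,y])*5)
cv2.imwrite("pics/over.png",cv2.resize(b["image"][y:y+120,x:x+120],(600,600),interpolation=cv2.INTER_CUBIC)[:,:,::-1])
```

```text
[0.51767327 0.32071598 0.14366445] [ 0.69584658 -0.68860006 -1.8867452 ] 0.5461185659428878
207 98
147 48
tip/top proj [[312.18804875 327.78638791]
 [301.90734365 250.03823112]
 [330.87623443 462.3728023 ]]
```

View pics/over.png

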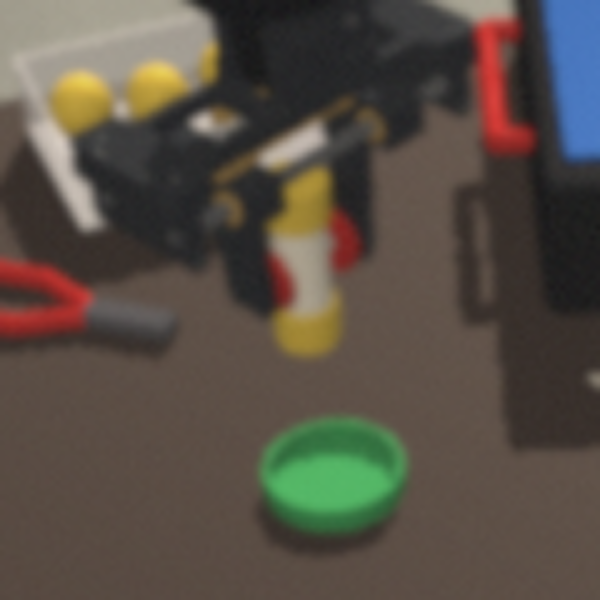

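Dish rim centre is at crop (335,462), predicted (331,462). The light hangs vertical over it, with its lower face a few mm below what I predicted. Lowering, slowly at the end.

apply_moves:
  travel:
    - [0,0,-0.5]
    - [0,0,-1.5]
    - [0,0,-2.7]
    - [0,0,-4]
    - [0,0,-5.3]
    - [0,0,-6.5]
    - [0,0,-7.3]
    - [0,0,-7.6]
  roll: [0,0,0,0,0,0,0,0]
  gripper: [4,4,4,4,4,4,4,4]

```text
clock: 9.07
tool_pos: [0.5173, 0.3196, 0.0656]
eef_rot: [-0.679, -0.194, 0.681, -0.194]
contact_force: [-0.7, 0.6, -1.8]
opening: 0.543
```

apply_moves:
  travel:
    - [0,0,-0.1]
    - [0,0,-0.2]
    - [0,0,-0.3]
    - [0,0,-0.4]
    - [0,0,-0.5]
    - [0,0,-0.6]
    - [0,0,-0.7]
    - [0,0,-0.8]
  roll: [0,0,0,0,0,0,0,0]
  gripper: [4,4,4,4,4,4,4,4]

```text
clock: 9.73
tool_pos: [0.5183, 0.3201, 0.0598]
eef_rot: [0.68, 0.194, -0.68, 0.194]
contact_force: [0.5, -0.4, -1.6]
opening: 0.546
```

Run:
```python
from h import *
F=[]
for i in range(6):
    b=snap("side");st=r.get_state();F.append(st["contact_force"])
p=st["tool_pos"];print(p,np.mean(F,0),st["opening"])
u,v=(207,135);x=u-50;y=v-60
print((proj(b,[p+[0,0,-.045],p,[.518,.32,.004]])-[x,y])*6)
cv2.imwrite("pics/low.png",cv2.resize(b["image"][y:y+100,x:x+100],(600,600),interpolation=cv2.INTER_CUBIC)[:,:,::-1])
```

```text
[0.51827141 0.32005484 0.05976028] [-0.08815475 -0.26243278 -1.83396471] 0.5441197144583124
[[337.46267279 391.28463388]
 [326.44994354 308.13037596]
 [339.41653008 410.64104315]]
```

View pics/low.png

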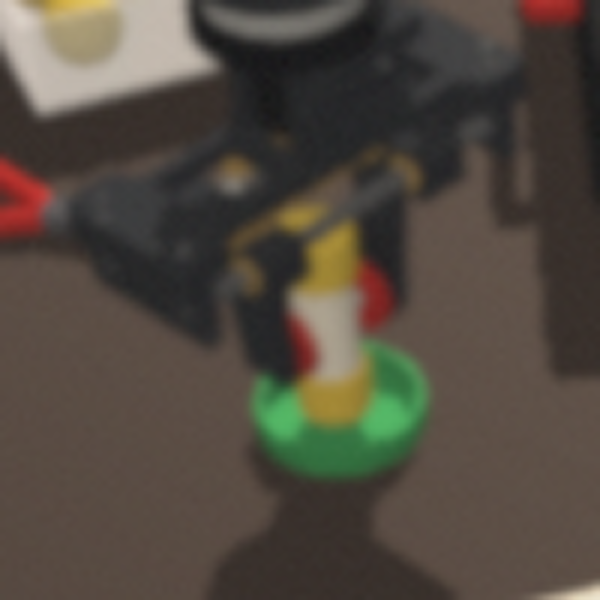

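The lower cap is inside the dish, centred at about (335,405). The weight is still fully carried at −1.8 N, so there is no contact yet. Going on in small steps.

apply_moves:
  travel:
    - [0,0,-0.05]
    - [0,0,-0.1]
    - [0,0,-0.15]
    - [0,0,-0.2]
    - [0,0,-0.25]
    - [0,0,-0.3]
    - [0,0,-0.35]
    - [0,0,-0.4]
  roll: [0,0,0,0,0,0,0,0]
  gripper: [4,4,4,4,4,4,4,4]

```text
clock: 10.7
tool_pos: [0.5182, 0.3201, 0.0557]
eef_rot: [-0.68, -0.194, 0.68, -0.194]
contact_force: [-0.6, -1.1, -1.9]
opening: 0.545
```

```bash
cat > f.py <<'E'
from h import *
F=[];P=[]
for i in range(6):
    snap("side");st=r.get_state();F.append(st["contact_force"]);P.append(st["tool_pos"])
print(st["clock"],np.mean(P,0),np.mean(F,0),st["opening"])
E
python3 f.py
```

```text
11.0 [0.51821975 0.32007093 0.0556998 ] [-0.02507882  0.22378012 -1.90977336] 0.5454114241158227
```

apply_moves:
  travel:
    - [0,0,-0.05]
    - [0,0,-0.1]
    - [0,0,-0.15]
    - [0,0,-0.2]
    - [0,0,-0.25]
    - [0,0,-0.3]
    - [0,0,-0.3]
    - [0,0,-0.3]
  roll: [0,0,0,0,0,0,0,0]
  gripper: [4,4,4,4,4,4,4,4]

```text
clock: 11.67
tool_pos: [0.5182, 0.32, 0.0527]
eef_rot: [-0.68, -0.194, 0.68, -0.194]
contact_force: [0.3, -0.2, -1.8]
opening: 0.541
```

```bash
python3 f.py
```

```text
11.9667 [0.51826016 0.32007318 0.05276357] [ 0.09292253  0.02735581 -1.62705303] 0.5391540265724535
```

apply_moves:
  travel:
    - [0,0,-0.05]
    - [0,0,-0.05]
    - [0,0,-0.1]
    - [0,0,-0.1]
    - [0,0,-0.15]
    - [0,0,-0.15]
    - [0,0,-0.15]
    - [0,0,-0.15]
  roll: [0,0,0,0,0,0,0,0]
  gripper: [4,4,4,4,4,4,4,4]

```text
clock: 12.63
tool_pos: [0.5183, 0.32, 0.0512]
eef_rot: [-0.68, -0.194, 0.68, -0.194]
contact_force: [-0.6, 0.7, -2.3]
opening: 0.545
```

```bash
python3 f.py
```

```text
12.9333 [0.51823113 0.32007025 0.05123498] [ 0.01387077  0.10595576 -1.77439847] 0.5481292975496581
```

apply_moves:
  travel:
    - [0,0,-0.05]
    - [0,0,-0.05]
    - [0,0,-0.1]
    - [0,0,-0.1]
    - [0,0,-0.1]
    - [0,0,-0.1]
    - [0,0,-0.1]
    - [0,0,-0.1]
  roll: [0,0,0,0,0,0,0,0]
  gripper: [4,4,4,4,4,4,4,4]

```text
clock: 13.6
tool_pos: [0.5183, 0.3201, 0.0511]
eef_rot: [0.68, 0.194, -0.68, 0.194]
contact_force: [-2.8, -0.8, 6.8]
opening: 0.544
```

```bash
python3 f.py
```

```text
13.9 [0.51828235 0.32007973 0.05109735] [-1.86420078 -0.98262609  6.75786862] 0.5430424074259392
```

Contact: the force jumped from −1.8 to +6.8 N at z≈0.051. I'll back off half a millimetre and check the tilt.

apply_moves:
  travel:
    - [0,0,0.02]
    - [0,0,0.05]
    - [0,0,0.05]
    - [0,0,0.05]
    - [0,0,0.05]
    - [0,0,0.05]
    - [0,0,0.05]
    - [0,0,0.05]
  roll: [0,0,0,0,0,0,0,0]
  gripper: [4,4,4,4,4,4,4,4]

```text
clock: 14.57
tool_pos: [0.5183, 0.3201, 0.0511]
eef_rot: [0.68, 0.194, -0.68, 0.194]
contact_force: [-2.6, -0.8, 5.7]
opening: 0.543
```

```bash
python3 f.py
python3 - <<'E'
from h import *
b=snap("side");x,y=157,75
print((proj(b,[[.5183,.32,.004],[.5183,.32,.049],[.5183,.32,.094]])-[x,y])*6)
cv2.imwrite("pics/cont.png",cv2.resize(b["image"][y:y+100,x:x+100],(600,600),interpolation=cv2.INTER_CUBIC)[:,:,::-1])
E
```

```text
14.8667 [0.51827647 0.32006912 0.05110538] [-1.91977906 -0.36680492  5.72168103] 0.5480254632368882
[[340.0954291  410.50787013]
 [329.23468444 328.5405996 ]
 [317.72927422 241.44250238]]
```

View pics/cont.png

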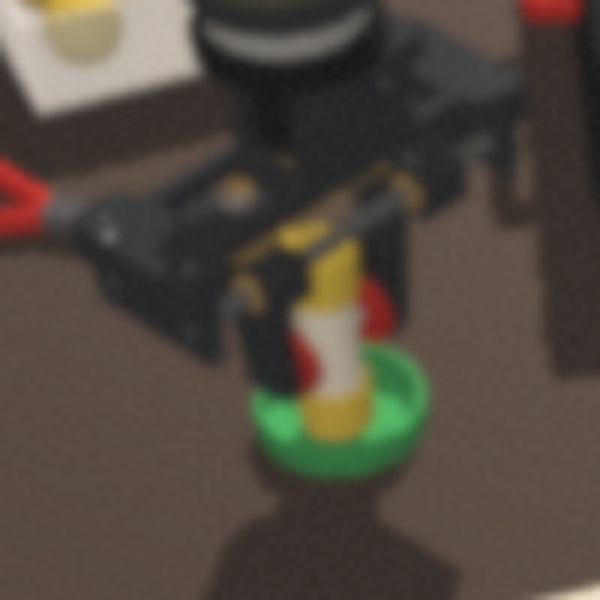

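apply_moves:
  travel:
    - [0,0,0.02]
    - [0,0,0.04]
    - [0,0,0.04]
    - [0,0,0.04]
    - [0,0,0.04]
    - [0,0,0.04]
    - [0,0,0.04]
    - [0,0,0.04]
  roll: [0,0,0,0,0,0,0,0]
  gripper: [4,4,4,4,4,4,4,4]

```text
clock: 15.58
tool_pos: [0.5183, 0.32, 0.0512]
eef_rot: [-0.68, -0.194, 0.68, -0.194]
contact_force: [-1.6, -0.5, 3.8]
opening: 0.543
```

```bash
python3 f.py
```

```text
15.8833 [0.51826713 0.32006806 0.0511479 ] [-1.09915122 -0.30559109  3.50287717] 0.5422028734813349
```

apply_moves:
  travel:
    - [0,0,0.02]
    - [0,0,0.04]
    - [0,0,0.04]
    - [0,0,0.04]
    - [0,0,0.04]
    - [0,0,0.04]
    - [0,0,0.04]
    - [0,0,0.04]
  roll: [0,0,0,0,0,0,0,0]
  gripper: [4,4,4,4,4,4,4,4]
  newtons: 8

```text
clock: 16.55
tool_pos: [0.5181, 0.3201, 0.0514]
eef_rot: [-0.68, -0.194, 0.68, -0.194]
contact_force: [0.7, 0.2, -1.5]
opening: 0.547
```

```bash
python3 f.py
```

```text
16.85 [0.51820407 0.32007276 0.05152066] [ 0.03967501  0.25898342 -1.87481781] 0.5507557573475377
```

apply_moves:
  travel:
    - [0,0,-0.02]
    - [0,0,-0.04]
    - [0,0,-0.04]
    - [0,0,-0.04]
    - [0,0,-0.04]
    - [0,0,-0.04]
    - [0,0,-0.04]
    - [0,0,-0.04]
  roll: [0,0,0,0,0,0,0,0]
  gripper: [4,4,4.7,4.9,5.0,5.2,5.4,5.6]

```text
clock: 17.52
tool_pos: [0.5184, 0.3201, 0.0512]
eef_rot: [0.68, 0.194, -0.68, 0.194]
contact_force: [-0.1, -0.7, 0.0]
opening: 0.632
```

apply_moves:
  travel:
    - [0,0,0]
    - [0,0,0]
    - [0,0,0]
    - [0,0,0]
    - [0,0,0]
    - [0,0,0]
    - [0,0,0]
    - [0,0,0]
  roll: [0,0,0,0,0,0,0,0]
  gripper: [5.9,6.2,6.5,6.8,7.1,7.4,7.4,7.4]

```text
clock: 18.18
tool_pos: [0.5182, 0.3201, 0.0511]
eef_rot: [-0.68, -0.194, 0.68, -0.194]
contact_force: [-0.4, 0.2, -0.3]
opening: 0.841
```

```bash
python3 f.py
python3 - <<'E'
from h import *
b=snap("side");x,y=157,75
cv2.imwrite("pics/rel.png",cv2.resize(b["image"][y:y+100,x:x+100],(600,600),interpolation=cv2.INTER_CUBIC)[:,:,::-1])
E
```

```text
18.4833 [0.51823907 0.32006284 0.05114167] [ 0.36785009 -0.12646307 -0.28014643] 0.8379455757108983
```

View pics/rel.png

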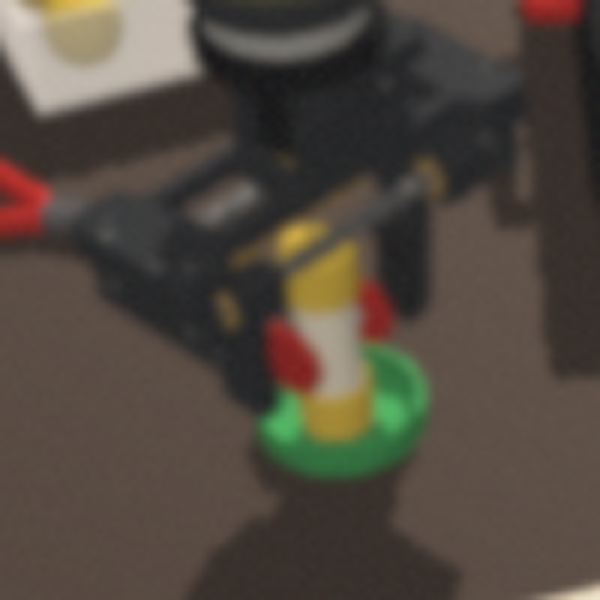

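The light is standing at (330,340) with both fingers clear of the discs. Rising straight up.

apply_moves:
  travel:
    - [0,0,0.5]
    - [0,0,1.5]
    - [0,0,3]
    - [0,0,5]
    - [0,0,7]
    - [0,0,9]
    - [0,0,11]
    - [0,0,13]
  roll: [0,0,0,0,0,0,0,0]
  gripper: [7.6,7.6,7.6,7.6,7.6,7.6,7.6,7.6]

```text
clock: 19.2
tool_pos: [0.5182, 0.32, 0.1832]
eef_rot: [0.68, 0.194, -0.68, 0.194]
contact_force: [-0.8, 0.2, -0.3]
opening: 0.862
```

apply_moves:
  travel:
    - [0,-1,0.5]
    - [0,-3,1]
    - [0,-6,1]
    - [0,-9,1]
    - [0,-12,1]
    - [0,-15,1]
    - [0,-16,1]
    - [0,-16,1]
  roll: [0,0,0,0,0,0,0,0]
  gripper: [7.6,7.6,7.6,7.6,7.6,7.6,7.6,7.6]

```text
clock: 19.87
tool_pos: [0.5181, 0.1559, 0.1916]
eef_rot: [-0.68, -0.191, 0.681, -0.192]
contact_force: [-0.0, 0.7, 0.4]
opening: 0.866
```

```bash
python3 f.py
python3 - <<'E'
from h import *
b=snap("side");a=snap("top");x,y=163,75
print("expected bottom,top,rim centre (side)",(proj(b,[[.5183,.32,.004],[.5183,.32,.094],[.5183,.32,.014]])-[x,y])*4,"top", (proj(a,[[.5183,.32,.004],[.5183,.32,.094]])-[111,173])*4)
cv2.imwrite("pics/end.png",np.hstack([cv2.resize(im,(400,400),interpolation=cv2.INTER_CUBIC) for im in (b["image"][y:y+100,x:x+100],a["image"][173:273,111:211])])[:,:,::-1])
E
```

```text
20.1667 [0.51808925 0.16141147 0.19095301] [-0.38622145 -0.16829301 -0.06600863] 0.8599873299147193
expected bottom,top,rim centre (side) [[202.73028607 273.67191342]
 [187.81951615 160.96166825]
 [201.15669019 261.80946592]] top [[199.98269939 200.08237078]
 [159.80551907 199.34514979]]
```

View pics/end.png

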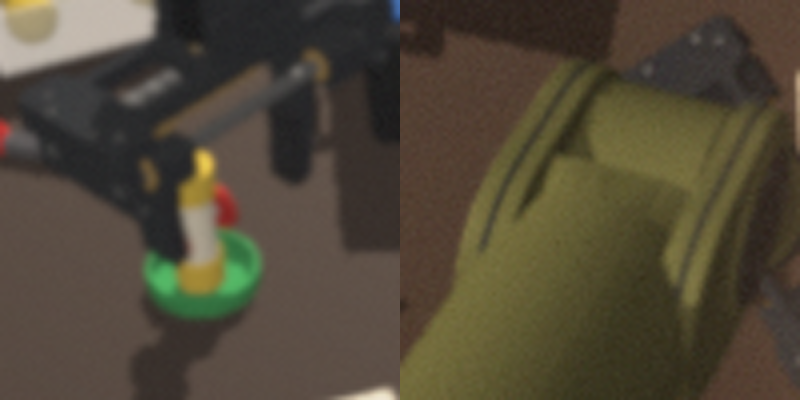

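The light stands in the dish in the side view, with the arm partly in front. I'll move the arm further off for a clear final check.

apply_moves:
  travel:
    - [0,-2,0]
    - [0,-5,0]
    - [0,-8,0]
    - [0,-11,0]
    - [0,-14,0]
    - [0,-17,0]
    - [0,-18,0]
    - [0,-18,0]
  roll: [0,0,0,0,0,0,0,0]
  gripper: [7.6,7.6,7.6,7.6,7.6,7.6,7.6,7.6]

```text
clock: 20.93
tool_pos: [0.5183, -0.0229, 0.1915]
eef_rot: [0.681, 0.192, -0.68, 0.193]
contact_force: [0.4, 0.9, -0.0]
opening: 0.865
```

```bash
python3 f.py
python3 - <<'E'
from h import *
b=snap("side");a=snap("top");x,y=163,75
h=cv2.cvtColor(b["image"],cv2.COLOR_RGB2HSV);m=cv2.inRange(h,(105,120,60),(130,255,255));m[:315]=0;m[:,:222]=0;m[:,268:]=0
n,_,s,c=cv2.connectedComponentsWithStats(m);print("blue",[(c[i],s[i,4]) for i in range(1,n) if s[i,4]>8])
cv2.imwrite("pics/end2.png",np.hstack([cv2.resize(im,(400,400),interpolation=cv2.INTER_CUBIC) for im in (b["image"][y:y+100,x:x+100],a["image"][173:273,111:211])])[:,:,::-1])
E
```

```text
21.2333 [ 0.51834216 -0.01808651  0.19090169] [-0.33704713  0.37098084  0.19746871] 0.8625223393937979
blue [(array([254.078125 , 326.7421875]), np.int32(128)), (array([234.34387352, 361.67588933]), np.int32(253))]
```

View pics/end2.png

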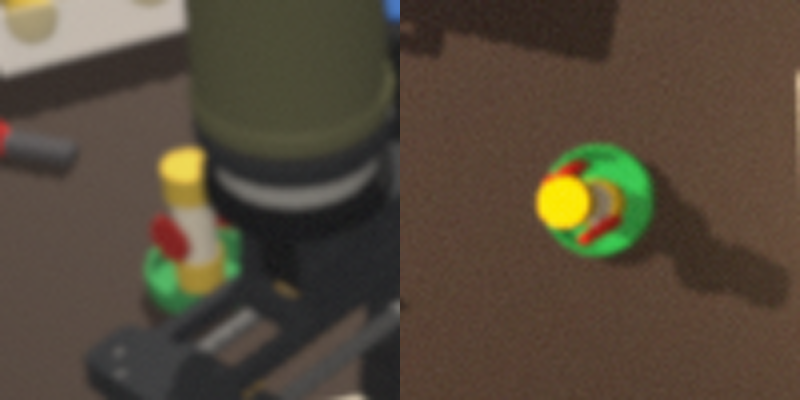

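The top view puts the upper cap at (164,202); an upright, centred light would show it at (160,199). The light stands upright in the dish, and the blue light's pixels haven't changed. Handing in.

```bash
python3 -c "
from plant import r
print(r.finish_job())"
```

```text
the job is handed in; nothing more can be done
None
```

I picked up the larger yellow-capped light by its red discs and lifted it until the tube swung upright, heavy end down. I then lowered it until it touched the dish floor, let go and moved the arm away. The job was handed in at about 21 s of the 43 s; the hand-in reports no verdict.

**Final checks:**
- **Light:** the last pictures show it standing upright on the dish floor. Its top cap is within about 5 px in the 4× enlarged picture (about 1 px in the camera image, roughly 3 mm) of where an upright, centred light would appear.
- **Blue light:** its cap positions in the side view match the first measurement to about 0.1 px.
- **Contact:** the arm is well clear and the force reading is near zero.

**What disagreed:**
- **First touch:** it came with about 8.5 N, more than I intended. I backed off until the light hung free again (−1.9 N), then lowered it 0.4 mm and opened the fingers.
- **Grip height:** the light looked a few mm lower in the grip than I had worked out from the pictures. The force reading settled it: contact came at about the height I had calculated.

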